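# Refit the strainer cap in a dirt-separator pot

### The job

Put the blue strainer cap back into the black filter pot on the pipe rig and lock its bayonet: find the slots with the three lugs, press the cap down against the spring, turn it clockwise to the stop and let it rise into its notches, so that it stays locked, level and let go. Leave the other things on the bench where they are.

Things in the scene. Friction and masses are not known exactly. Their poses are not given: they have to be found in the camera images.
- rig: Fixed pipe rig: steel base plate 150 x 300 mm, a black round filter pot in its middle (111 mm across), a brass valve with a red lever on either side, ports along the rig's y. Origin: on the pot axis at bench level; z up. The pot is open at the top: rim 131 mm above the bench, bore 96 mm. A brass bayonet ring lies just inside the mouth. Heights of the cap below are above this origin
- rig_mouth (a point): On the pot axis, level with the flat top of the brass ring (125 mm above the bench, 6 mm below the rim; inner diameter 71 mm). The ring has 3 open entry slots, 19 mm wide, 120 degrees apart. It was screwed in until tight, so one slot points along the rig's +x only to within 0.4 rad either way: the angle differs each time and is not reported. It shows from above, or can be felt
- rig_under (a point): On the pot axis, 116 mm above the bench: the underside of the lands. Under the ring, clockwise (from above) of each slot, come a land (underside 9 mm below the ring top), then a notch 19 to 20 mm wide, its centre 0.75 rad clockwise of the slot's, its roof only 5 mm below the ring top, then a solid stop. Turning anticlockwise from the slot is blocked
- rig_seat (a point): On the pot axis, 57 mm above the bench: top of the sprung steel seat (44 mm across) while free. The cap's foot presses it down, 0.8 N per mm, at most 22 mm: about 14 N with the cap right down, 8 N when locked
- cap: Loose blue strainer cap, about 0.28 kg, 121 mm tall, standing upright in the grey tray. Origin: centre of the underside of its foot; z up. Steel strainer tube, 52 mm across, up to 63 mm; a 61 mm lead-in to 67 mm; plug 68 mm across, 67 to 85 mm; blue flange 80 mm across, 85 to 95 mm, with a white mark at the cap's +x; wing grip on top
- cap_wing (a point): Centre of the cap's wing grip, on the cap axis, 108 mm above its foot. The wing is 60 mm long along the cap's x, 12 mm thick along y, 26 mm high (95 to 121 mm above the foot)
- cap_lugs (a point): On the cap axis, 70 mm above its foot, at mid-height of its three brass lugs: each 14 mm wide, 6 mm high (67 to 73 mm), reaching 46 mm from the axis, beyond the flange, at 0, 120 and 240 degrees from the cap's +x
- cap_flange (a point): Centre of the underside of the flange, 85 mm above the foot. In the pot, the foot is 58 mm above the rig's origin while the lugs lie on the ring's top, about 53 mm with the lugs in the slots and let go (the spring lifts it), 43 mm or lower to pass under the lands, 40 mm pressed right down (flange on the ring), 47 mm when locked with the lugs sprung up into the notches
- tray: Fixed grey tray 210 x 270 mm, rim 16 mm high, floor 4 mm thick; the cap, a nut and a tape reel stand in it. Origin: centre of its underside
- nut: Loose brass ring nut, 42 mm across, 18 mm high, in the tray. Leave it
- tape: Loose white tape reel, 54 mm across, 14 mm high, in the tray. Leave it
- brush: Loose cleaning brush, 170 mm long, on the bench. Leave it
- spanner: Loose steel spanner, 200 mm long, on the bench. Leave it
- elbow: Loose copper pipe elbow, 64 mm, on the bench. Leave it
- tin: Loose grey open tin, 68 mm across, 70 mm high, on the bench. Leave it
- water: Loose bottle, 72 mm across, 230 mm high, on the bench. Leave it
Things that resemble listed ones, but are neither listed nor needed, are in the scene too. There is more than one size of the cap; the one meant has the size given above.

How it is judged (in metres and radians):
At the end, for the whole second after the job is handed in: The cap sits in the pot, on its axis to 5 mm, upright to 4 degrees, at rest, its foot 45 to 49.5 mm above the bench: lugs sprung up into the notches (47 mm when locked, 53 mm or more if not turned, 43 mm or less if left under the lands). No other loose thing has moved more than 30 mm (z of cap in the frame of rig between 0.045 and 0.0495 m and horizontal distance between cap and rig below 0.005 m and angle between cap's own z axis and vertical below 0.07 rad and linear speed of cap below 0.01 m/s); the robot touches nothing.
It fails at once if another loose thing is pushed more than 30 mm from its place (distance of any of nut, tape, brush, spanner, elbow, tin, water from where it was at the start of the episode above 0.03 m).
It also fails if it takes over 61 s, if anything falls off the work surface, if the arm or the gripper's body presses on something with over 40 N, if the wrist force passes 120 N, or if a joint passes its speed limit or range.

### The arm

A 6-joint arm with a two-finger parallel gripper is mounted at the origin on the work surface. World frame = base frame: x ahead of the robot, y to its left, z up, the work surface at z = 0. Lengths are in mm, angles in rad, forces in N, time in s.
With the tool pointing down it reaches from about 275 to 825 mm from the base axis. Payload 4.9 kg.
Tool frame: the origin (TCP) lies midway between the tips of the shut fingers; the grasp point (between the pads) lies 19 mm behind it; x points along the fingers, y is the direction in which the jaws open and shut, and the axes are right-handed (so a half turn about x gives the same grasp; the last joint's range is limited). The gripper opens to 85 mm and grips with 20 to 120 N. Pads are 22 mm wide; open, the fingers measure 114 mm over their backs; the gripper's body (76 mm by 85 mm) begins 54 mm behind the grasp point. The pads swing forward as they close: fully open they stand 13 mm farther back than shut.
Start: joints at [1.161, 0.326, -0.193, 1.052, 0, 1.437], TCP at [149.768, 529.233, 231.281] pointing down, gripper open.
Joint ranges: [-2.65, 2.65], [-0.97, 1.79], [-1.3, 1.35], [-1.93, 2.1], [-1.47, 1.37], [-3.14, 3.14]. Speed limits (rad/s): [2.57, 2.57, 3.14, 3.14, 3.14, 3.14].

### API

Orientations are given as a rotation vector (axis times angle).
In Python, from cell import get_obs, get_image, camera_model, env gives the robot as it stands.
- The arm moves only by the tool send_rows, never from a script. Its argument "rows" is a list of rows, each a list of 7 numbers: the closure, from 0 (fully open) to 1 (shut), then the shift along the tool's x, y, z in cm, then the turn, a rotation vector about the tool's x, y, z in degrees. In form: [[grip, tx, ty, tz, ax, ay, az], ...]. A call has 1 to 12 rows; each row shifts and turns the pose as measured when the row begins, along the tool's axes as they then stand; what a row does not reach is not made up. A row lasts 1/12 s, in which the tool goes at most 41.7 mm and 7.16 degrees, less where a joint would pass 70% of its speed; a pose out of reach is approached as far as the arm can. A call is refused whole if a number of a shift passes 4.17 or a number of a turn 7.16, either way. A call with a gripper value outside its range is refused whole. The fingers move at their own pace and stop on an object; "grip_force" is the grip in N (left out, the last holds). Time passes only in rows, so rows that do not move let the fingers close. It gives the time, the measured TCP pose, the force and the opening at its end, in the units of the state.
- get_obs(): the state, without advancing time (a new reading comes with each control period).
- get_image(name): name is "side" or "top"; returns the picture (384x512x3 uint8, blue, green, red); there is no depth.
- camera_model(name): a dict with "mtx" (3x3 intrinsics, pixels), "R" (3x3) and "t" (3): a world point X has camera coordinates R X + t. Camera axes: x right, y down, z forward; pixel columns grow to the right and rows downward; lengths in mm; the calibration is good to about 2 mm. A picture is of the moment at which its call begins. camera_model takes no time and is no camera call.
- env.hand_in(): hands the job in, once; it reports no verdict.
The state is a dict: "time_s": time; "joints": joint angles; "joint_velocities": joint speeds; "tau": joint torques, N m; "tcp_pos": TCP position; "tcp_rot": TCP orientation; "force": force on the tool from outside, world axes, zero at the start; "wrist_torque": the same for the moment, N m; "gripper_width": finger opening in mm.
Only numpy, scipy, OpenCV 4.12 (cv2) and the standard library are available. Lean on these libraries where they do the work, as an engineer would, in place of code of your own. Each camera call takes 0.05 s, during which the arm holds its last target. There are 200 camera calls.

## Working session

There is one attempt and no reset: what is moved stays moved. The work goes in short steps, Python scripts to look and compute and a tool call to move; the robot and the scene stay as the last step left them, time stands still between calls to the robot, and variables do not carry over. Pictures are saved under pics/ and viewed, about 8 in all and at most 12, crops included, and the job is handed in when it is done.

Besides the shell and the picture viewer there is one more tool, called after "Request:" by a JSON object that holds its "op" and its "data", one argument or row to a line. send_rows: Moves the arm, as the interface text tells. Its arguments: {"type":"object","properties":{"rows":{"type":"array","items":{"type":"array","items":{"type":"number"}}},"grip_force":{"type":"number"}},"required":["rows"]}

```bash
ls; mkdir -p pics
python3 - <<'E'
from cell import *
import cv2
o=get_obs();print(o)
for n in("side","top"):
    cv2.imwrite(f"pics/{n}0.png",get_image(n));m=camera_model(n);print(n,m)
E
```

```text
pics
{'time_s': 0.0, 'joints': array([ 1.16079264e+00,  3.26968510e-01, -1.93586891e-01,  1.05200401e+00,
        1.80089441e-05,  1.43658066e+00]), 'joint_velocities': array([-0.00059106,  0.001211  ,  0.00167791,  0.00186957, -0.00062625,
        0.00019128]), 'tau': array([ 8.07778415e-04, -4.43395865e+01,  2.62444389e+01,  1.52518559e-02,
       -6.52376048e-05, -3.11047486e-06]), 'tcp_pos': array([149.52414896, 528.67596817, 230.48728927]), 'tcp_rot': array([ 0.2151604 ,  1.56042542, -0.21782744]), 'force': array([-0.29313371,  0.14433738,  0.31273478]), 'wrist_torque': array([0.01299964, 0.0097551 , 0.06637156]), 'gripper_width': 85.30257645960008}
side {'mtx': array([[474.73886027,   0.        , 249.16181909],
       [  0.        , 474.73886027, 185.94574302],
       [  0.        ,   0.        ,   1.        ]]), 'R': array([[-0.98728442, -0.15736062,  0.0225191 ],
       [-0.11770291,  0.62843692, -0.76890381],
       [ 0.10684335, -0.76177731, -0.63896778]]), 't': array([ 501.48266898,  143.73112691, 1340.9790769 ])}
top {'mtx': array([[409.68398788,   0.        , 252.00598507],
       [  0.        , 409.68398788, 187.74041607],
       [  0.        ,   0.        ,   1.        ]]), 'R': array([[ 1.39111587e-02, -9.99901768e-01,  1.71270084e-03],
       [-9.88340675e-01, -1.40100075e-02, -1.51612765e-01],
       [ 1.51621867e-01,  4.16377327e-04, -9.88438484e-01]]), 't': array([ -13.10997162,  531.31894742, 1173.68879147])}
```

View pics/top0.png

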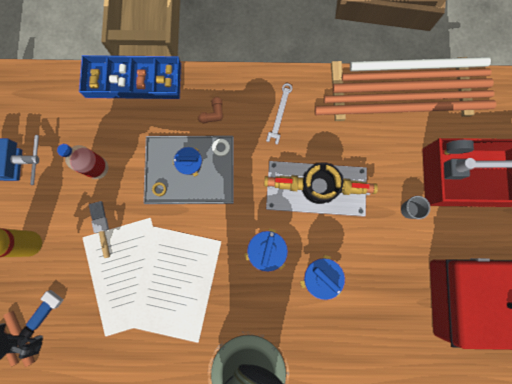

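View pics/side0.png

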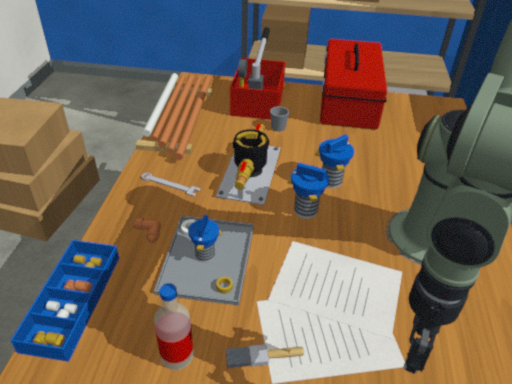

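Top view: the cap is in the tray at (187,160), with the nut at (159,189) and the tape at (220,147). The pot is at (322,183), and two larger caps stand on the bench at (267,250) and (324,278). Side view: the cap is at (204,235) and the pot at (250,150). I'll zoom in on these.

```bash
cat > h.py <<'E'
from cell import *
import cv2,numpy as np
def ray(n,p):
    m=camera_model(n);R,t=m["R"],m["t"]
    d=R.T@np.linalg.solve(m["mtx"],[p[0],p[1],1.]);return -R.T@t,d/np.linalg.norm(d)
def onz(n,p,z):
    c,d=ray(n,p);return c+d*(z-c[2])/d[2]
def tri(pt,ps):
    (a,u),(b,v)=ray("top",pt),ray("side",ps)
    s=np.linalg.lstsq(np.c_[u,-v],b-a,rcond=None)[0]
    p,q=a+s[0]*u,b+s[1]*v;return (p+q)/2,np.linalg.norm(p-q)
def proj(n,X):
    m=camera_model(n);q=m["mtx"]@(m["R"]@np.asarray(X,float)+m["t"]);return q[:2]/q[2]
def crop(im,x,y,w=100,h=75,k=4):
    return cv2.resize(im[y:y+h,x:x+w],None,fx=k,fy=k,interpolation=cv2.INTER_CUBIC)
E
python3 - <<'E'
from h import *
t=cv2.imread("pics/top0.png");s=cv2.imread("pics/side0.png")
a=np.vstack([np.hstack([crop(t,140,125),crop(t,272,146)]),np.hstack([crop(s,155,200),crop(s,200,115)])])
cv2.imwrite("pics/z0.png",a)
E
```

```text
(no output)
```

View pics/z0.png

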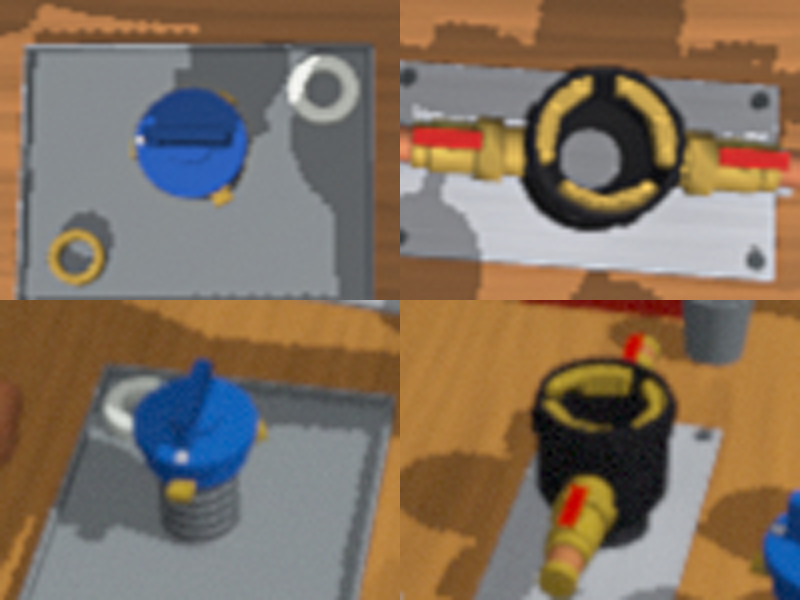

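The zoom shows the cap's white mark pointing to image left in the top view (world +y). Its lugs show at tile pixels (135,152), (230,95) and (220,197). The ring slots are at about (602,80), (547,175) and (660,190). Next I measure these with masks.

```bash
cat > m0.py <<'E'
from h import *
T=cv2.imread("pics/top0.png");S=cv2.imread("pics/side0.png")
print("cam top",ray("top",(0,0))[0],"side",ray("side",(0,0))[0])
def mask(im,lo,hi,box):
    k=cv2.inRange(cv2.cvtColor(im,cv2.COLOR_BGR2HSV),lo,hi);m=np.zeros_like(k);x,y,w,h=box;m[y:y+h,x:x+w]=k[y:y+h,x:x+w];return m
def blobs(m,a=2):
    n,l,st,c=cv2.connectedComponentsWithStats(m);return [(int(st[i,4]),c[i].round(2)) for i in range(1,n) if st[i,4]>=a]
def hull(m):
    c=max(cv2.findContours(m,cv2.RETR_EXTERNAL,cv2.CHAIN_APPROX_NONE)[0],key=cv2.contourArea);return c,cv2.convexHull(c)
blue=((100,120,40),(125,255,255));brass=((15,110,60),(35,255,255));white=((90,0,150),(130,90,255))
mb=mask(T,*blue,(165,135,45,45));c,h=hull(mb);e=cv2.fitEllipse(c);print("cap top ellipse",e, onz("top",e[0],99),"d/px",1/409.7*1080)
for z in(94,99):
    P=np.array([onz("top",p,z)[:2] for p in c[:,0]+0.0]);(cx,cy),r=cv2.minEnclosingCircle(P.astype(np.float32));print("flange circ z",z,cx,cy,r)
print("top lugs",[(a,p,onz("top",p,75)) for a,p in blobs(mask(T,*brass,(168,140,36,40)))])
print("side lugs",blobs(mask(S,*brass,(180,210,50,60))))
g=cv2.cvtColor(T,cv2.COLOR_BGR2HSV);print("wing white top",blobs(mask(T,(0,0,170),(180,110,255),(170,145,20,20))),"side",blobs(mask(S,(0,0,170),(180,110,255),(195,230,12,15))))
rb=mask(T,*brass,(303,162,41,45));bl=blobs(rb,5);print("ring",bl)
cs=np.argwhere(rb>0)[:,::-1].astype(float)
W=np.array([onz("top",p,125)[:2] for p in cs])
# pot rim: dark mask
k=mask(T,(0,0,0),(180,255,60),(295,155,56,60));k=cv2.morphologyEx(k|rb,cv2.MORPH_CLOSE,np.ones((7,7)))
c,h=hull(k);P=np.array([onz("top",p,131)[:2] for p in c[:,0]+0.]);print("pot hull",cv2.boundingRect(c),cv2.minEnclosingCircle(P.astype(np.float32)),cv2.fitEllipse(c))
np.savez("ring.npz",W=W,cs=cs)
E
python3 m0.py
```

```text
cam top [ 347.34961629   -6.15359876 1240.69635759] side [ 368.748906   1010.11511424  956.06489796]
cap top ellipse ((187.59176635742188, 160.3114471435547), (26.085803985595703, 26.546960830688477), 54.86729431152344) [598.89965528 178.84988195  99.        ] d/px 2.6360751769587503
flange circ z 94 599.8502197265625 179.9367218017578 40.0876579284668
flange circ z 99 598.7493286132812 179.12533569335938 39.91294860839844
top lugs [(13, array([195.23, 173.77]), array([564.72003889, 159.14714826,  75.        ]))]
side lugs [(341, array([208.  , 213.39])), (4, array([220. , 232.5])), (32, array([199.66, 247.41]))]
wing white top [(5, array([174.4, 159.8]))] side [(9, array([200., 239.]))]
ring [(138, array([311.45, 174.29])), (160, array([334.52, 175.18])), (19, array([342.74, 187.16])), (5, array([303., 185.])), (120, array([324.32, 194.59]))]
pot hull (303, 163, 41, 40) ((532.0239868164062, -200.26588439941406), 60.21577453613281) ((322.46636962890625, 182.7886962890625), (39.2152214050293, 41.440547943115234), 71.24678039550781)
```

```bash
cat > m1.py <<'E'
from m0 import *
from scipy.optimize import least_squares
print("----");print("mark tri",tri((174.4,159.8),(200,239)))
# side cap lug/mark: lug facing camera
print("lug tri side (199.66,247.41) on z=74",onz("side",(199.66,247.41),74))
def rimfit(n,im,box,cam,z=131,R=55.5):
    k=mask(im,(0,0,0),(180,255,75),box);k=cv2.morphologyEx(k,cv2.MORPH_CLOSE,np.ones((9,9)))
    c,_=hull(k);P=np.array([onz(n,p,z)[:2] for p in c[:,0]+0.]);c0=P.mean(0)
    d0=(c0-cam[:2])/np.linalg.norm(c0-cam[:2])
    if n=="top": c0=np.array([532,-203.])
    else: c0=np.array([532,-200.])
    for _ in range(5):
        d=P-c0;s=((d@d0)>0.1*R)&(abs(np.linalg.norm(d,axis=1)-R)<8)
        f=least_squares(lambda q:np.linalg.norm(P[s]-q[:2],axis=1)-q[2],[*c0,R],loss="soft_l1");c0=f.x[:2]
    g=least_squares(lambda q:np.linalg.norm(P[s]-q,axis=1)-R+1.2,c0,loss="soft_l1")
    print(n,"rim free",f.x,"fixed R",g.x,s.sum(),np.abs(f.fun).mean());return g.x
rimfit("top",T,(295,155,56,60),ray("top",(0,0))[0]);rimfit("side",S,(225,120,50,70),ray("side",(0,0))[0])
# plate holes
dk=mask(T,(0,0,0),(180,255,90),(268,155,100,65))
hs=[]
for a,p in blobs(dk,3):
    for q in((274,165.5),(362,171),(273,205.5),(361,211)):
        if np.hypot(*(p-q))<4: hs.append(onz("top",p,8));print("hole",p,hs[-1])
if len(hs)==4: print("hole mean",np.mean(hs,0))
# ring slots
W=np.array([onz("top",p,125)[:2] for p in cs]);lab=cv2.connectedComponents(rb)[1]
L=np.array([lab[int(p[1]),int(p[0])] for p in cs])
for ctr in([533,-201.],[530,-202]):
    print("ctr",ctr)
    th=[]
    for l in set(L):
        w=W[L==l]
        if len(w)<50: continue
        d=w-ctr;a=np.arctan2(d[:,1],d[:,0]);m=np.angle(np.exp(1j*a).mean());r=np.hypot(*d.T)
        u=np.degrees(np.angle(np.exp(1j*(a-m))));print(" land mid %.1f  from %.1f to %.1f r %.1f..%.1f"%(np.degrees(m),np.degrees(m)+u.min(),np.degrees(m)+u.max(),r.min(),r.max()));th.append(m)
    print(" slot mod120:",np.degrees(np.angle(np.exp(3j*np.array(th)).mean())/3)," +60 ->")
E
python3 m1.py | sed -n '/----/,$p'
```

```text
----
mark tri (array([599.28150754, 216.07678791, 100.9305678 ]), np.float64(0.2789337909789299))
lug tri side (199.66,247.41) on z=74 [600.37784399 219.55872634  74.        ]
top rim free [ 537.47350282 -200.35693017   53.18824376] fixed R [ 536.51443391 -199.37450328] 51 0.8993227538039128
side rim free [ 535.53688532 -197.20723555   52.71637174] fixed R [ 534.91401579 -195.48995555] 39 1.7010092072778131
hole [273.38 164.62] [609.19494641 -70.2671095    8.        ]
hole [361.54 170.85] [ 593.56547333 -340.58241534    8.        ]
hole [271.  204.8] [485.04996537 -63.81205048   8.        ]
ctr [533, -201.0]
 land mid 52.1  from 8.4 to 101.0 r 34.8..54.6
 land mid -55.2  from -104.2 to -10.2 r 33.6..55.4
 land mid -173.8  from -234.8 to -121.5 r 28.5..44.3
 slot mod120: -58.888412333582714  +60 ->
ctr [530, -202]
 land mid 50.1  from 9.0 to 96.4 r 36.5..57.7
 land mid -51.7  from -99.9 to -8.7 r 32.5..58.0
 land mid -174.7  from -239.6 to -118.3 r 25.3..41.7
 slot mod120: -58.63480042770952  +60 ->
```

```bash
cat > m2.py <<'E'
from h import *
from scipy.optimize import least_squares
K=8;x0,y0,w,h=298,157,50,52
def ringfit(T,verbose=1):
    im=cv2.resize(T[y0:y0+h,x0:x0+w],None,fx=K,fy=K,interpolation=cv2.INTER_CUBIC)
    m=cv2.inRange(cv2.cvtColor(im,cv2.COLOR_BGR2HSV),(15,110,70),(35,255,255))
    C=[c for c in cv2.findContours(m,cv2.RETR_EXTERNAL,cv2.CHAIN_APPROX_NONE)[0] if cv2.contourArea(c)>60*K*K]
    P=[np.array([onz("top",((p[0]+.5)/K-.5+x0,(p[1]+.5)/K-.5+y0),125)[:2] for p in c[:,0]]) for c in C]
    c0=np.array([537.,-200.])
    cam=ray("top",(0,0))[0][:2];d0=(c0-cam)/np.linalg.norm(c0-cam)
    for it in range(6):
        A=[]
        for p in P:
            d=p-c0;r=np.hypot(*d.T);far=(d@d0)/r
            A.append(np.c_[p,np.full(len(p),48.)][(far>0)&(r>43)&(r<53)])
            A.append(np.c_[p,np.full(len(p),35.5)][(far<-.2)&(r<39)&(r>30)])
        A=np.vstack(A);f=least_squares(lambda q:np.hypot(A[:,0]-q[0],A[:,1]-q[1])-A[:,2],c0,loss="soft_l1");c0=f.x
    print("ring ctr",c0,len(A),np.abs(f.fun).mean(),"npieces",len(P))
    E=[]
    for p in P:
        d=p-c0;r=np.hypot(*d.T);s=(r>38.5)&(r<45.5);a=np.arctan2(d[:,1],d[:,0])[s];mm=np.angle(np.exp(1j*a).mean());u=np.angle(np.exp(1j*(a-mm)))
        # end edges: half gap of slot 19mm: perpendicular distance to slot axis 9.5
        E.append(np.degrees([mm+u.min(),mm+u.max()]));print(" land",E[-1])
    return c0,E
if __name__=="__main__": ringfit(cv2.imread("pics/top0.png"))
E
python3 m2.py
```

```text
Traceback (most recent call last):
  File "m2.py", line 25, in <module>
    if __name__=="__main__": ringfit(cv2.imread("pics/top0.png"))
                             ~~~~~~~^^^^^^^^^^^^^^^^^^^^^^^^^^^^^
  File "m2.py", line 8, in ringfit
    P=[np.array([onz("top",((p[0]+.5)/K-.5+x0,(p[1]+.5)/K-.5+y0),125)[:2] for p in c[:,0]]) for c in C]
                 ~~~^^^^^^^^^^^^^^^^^^^^^^^^^^^^^^^^^^^^^^^^^^^^^^^^^
  File "h.py", line 7, in onz
    c,d=ray(n,p);return c+d*(z-c[2])/d[2]
        ~~~^^^^^
  File "h.py", line 4, in ray
    m=camera_model(n);R,t=m["R"],m["t"]
ValueError: time passes only in moves, steps and waits
```

```bash
sed -i 's/^def ray/import functools\ncamera_model=functools.lru_cache(None)(camera_model)\ndef ray/' h.py; python3 m2.py
```

```text
ring ctr [ 539.98160041 -202.72434508] 600 1.0327544490306129 npieces 4
 land [130.91720329 228.95501709]m2.py:21: RuntimeWarning: Mean of empty slice.
  d=p-c0;r=np.hypot(*d.T);s=(r>38.5)&(r<45.5);a=np.arctan2(d[:,1],d[:,0])[s];mm=np.angle(np.exp(1j*a).mean());u=np.angle(np.exp(1j*(a-mm)))
  ret = ret.dtype.type(ret / rcount)
Traceback (most recent call last):
  File "m2.py", line 25, in <module>
    if __name__=="__main__": ringfit(cv2.imread("pics/top0.png"))
                             ~~~~~~~^^^^^^^^^^^^^^^^^^^^^^^^^^^^^
  File "m2.py", line 23, in ringfit
    E.append(np.degrees([mm+u.min(),mm+u.max()]));print(" land",E[-1])
                            ~~~~~^^
ValueError: zero-size array to reduction operation minimum which has no identity
```

```bash
sed -i 's/^        # end edges.*/        if not 200<len(p)<9999 or s.sum()<10: continue/; s/;mm=np.angle(np.exp(1j\*a).mean());u=.*/;/' m2.py; sed -i 's/^        E.append(/        mm=np.angle(np.exp(1j*a).mean());u=np.angle(np.exp(1j*(a-mm)));E.append(/' m2.py; python3 m2.py
```

```text
ring ctr [ 539.98160041 -202.72434508] 600 1.0327544490306129 npieces 4
 land [130.91720329 228.95501709]
 land [-114.55537691   -7.00226268]
 land [ 11.66553146 111.74768123]
```

```bash
cat >> h.py <<'E'
from scipy.spatial.transform import Rotation as Ro
def st():
    o=get_obs();M=Ro.from_rotvec(o["tcp_rot"]).as_matrix()
    print("t %.2f tcp %s yaw_y %.2f tilt(x dir) %s F %s T %s w %.1f q6 %.2f q1 %.2f"%(o["time_s"],o["tcp_pos"].round(1),np.degrees(np.arctan2(M[1,1],M[0,1])),M[:,0].round(3),o["force"].round(1),o["wrist_torque"].round(2),o["gripper_width"],o["joints"][5],o["joints"][0]));return o,M
def to(p,yaw):
    o,M=st();d=M.T@(np.array(p,float)-o["tcp_pos"])/10
    c,s=np.cos(np.radians(yaw)),np.sin(np.radians(yaw));y=np.array([c,s,0]);x=np.array([0,0,-1.]);D=np.c_[x,y,np.cross(x,y)]
    r=np.degrees(Ro.from_matrix(M.T@D).as_rotvec());print("shift cm",d.round(3),"turn deg",r.round(2))
E
python3 - <<'E'
from h import *
for y in(0,180): to((599,179.3,240),y)
E
```

```text
t 0.10 tcp [149.6 528.8 230.6] yaw_y 74.20 tilt(x dir) [-0.001 -0.001 -1.   ] F [ 0.3 -0.3  0. ] T [ 0.02 -0.04  0.02] w 85.2 q6 1.44 q1 1.16
shift cm [ -0.919 -21.39   52.761] turn deg [7.42e+01 5.00e-02 8.00e-02]
t 0.10 tcp [149.6 528.8 230.6] yaw_y 74.20 tilt(x dir) [-0.001 -0.001 -1.   ] F [ 0.3 -0.3  0. ] T [ 0.02 -0.04  0.02] w 85.2 q6 1.44 q1 1.16
shift cm [ -0.919 -21.39   52.761] turn deg [-1.058e+02 -9.000e-02  5.000e-02]
```

Request:
{"op": "send_rows", "data": {
  "rows": [
    [0,-0.3,-1.6,3.8,0,0,0],
    [0,-0.3,-1.6,3.8,0,0,0],
    [0,-0.3,-1.6,3.8,0,0,0],
    [0,0,-1.6,3.8,0,0,0],
    [0,0,-1.6,3.8,0,0,0],
    [0,0,-1.6,3.8,0,0,0],
    [0,0,-1.6,3.8,0,0,0],
    [0,0,-1.6,3.8,0,0,0],
    [0,0,-1.6,3.8,0,0,0],
    [0,0,-1.6,3.8,0,0,0],
    [0,0,-1.6,3.8,0,0,0],
    [0,0,-1.6,3.8,0,0,0]
  ]
}}

```text
time_s: 1.1
tcp_pos: [537.3, 219.4, 234.6]
tcp_rot: [0.199, 1.569, -0.206]
force: [0.5, 0.7, 0.2]
gripper_width: 85.6
```

Request:
{"op": "send_rows", "data": {
  "rows": [
    [0,0,0,0,7,0,0],
    [0,0,0,0,7,0,0],
    [0,0,0,0,7,0,0],
    [0,0,0,0,7,0,0],
    [0,0,0,0,7,0,0],
    [0,0,0,0,7,0,0],
    [0,0,0,0,7,0,0],
    [0,0,0,0,7,0,0],
    [0,0,0,0,7,0,0],
    [0,0,0,0,7,0,0],
    [0,0,0,0,0,0,0]
  ]
}}

```text
time_s: 2.02
tcp_pos: [542.8, 208.7, 227.0]
tcp_rot: [1.153, 1.244, -1.183]
force: [-0.8, -0.9, 1.0]
gripper_width: 85.1
```

Run:
```python
from h import *
to((599,179.3,200),0)
```

```text
t 2.02 tcp [542.8 208.7 227. ] yaw_y 3.30 tilt(x dir) [-0.018 -0.008 -1.   ] F [-0.8 -0.9  1. ] T [-0.03 -0.04 -0.06] w 85.1 q6 1.76 q1 0.24
shift cm [2.62  5.494 3.239] turn deg [3.3  0.42 1.02]
```

Request:
{"op": "send_rows", "data": {
  "rows": [
    [0,0.9,1.8,1.1,1.1,0.2,0.4],
    [0,0.9,1.8,1.1,1.1,0.2,0.4],
    [0,0.8,1.8,1.0,1.1,0.1,0.3],
    [0,0,0,0,0,0,0]
  ]
}}

```text
time_s: 2.35
tcp_pos: [599.7, 178.0, 198.5]
tcp_rot: [1.205, 1.214, -1.2]
force: [-0.4, -0.4, -0.3]
gripper_width: 85.4
```

Run:
```python
from h import *
to((599,179.3,102.5),0)
t=get_image("top");s=get_image("side")
cv2.imwrite("pics/z1.png",np.hstack([crop(t,150,115,100,110),crop(s,155,150,100,110)]))
```

```text
t 2.35 tcp [599.7 178.  198.5] yaw_y 0.55 tilt(x dir) [ 0.002  0.002 -1.   ] F [-0.4 -0.4 -0.3] T [ 0.01 -0.01  0.02] w 85.4 q6 1.73 q1 0.17
shift cm [ 9.603 -0.089 -0.108] turn deg [ 0.55 -0.12 -0.1 ]
```

View pics/z1.png

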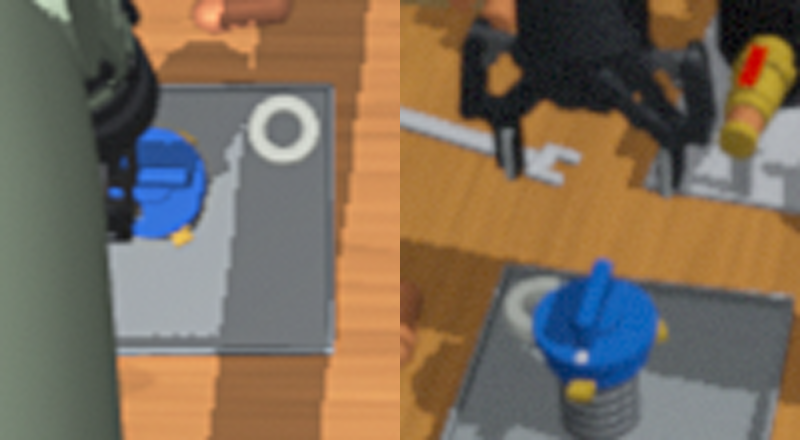

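The side view shows the open jaws straddling the wing, which is aligned with the jaw gap, so I descend.

Request:
{"op": "send_rows", "data": {
  "rows": [
    [0,3,-0.03,-0.04,0.3,0,0],
    [0,3,-0.03,-0.04,0.2,0,0],
    [0,2.2,-0.03,-0.03,0,0,0],
    [0,1,0,0,0,0,0],
    [0,0,0,0,0,0,0]
  ]
}}

```text
time_s: 2.87
tcp_pos: [597.3, 182.3, 107.6]
tcp_rot: [1.209, 1.214, -1.198]
force: [0.2, 1.0, -0.3]
gripper_width: 85.4
```

Run:
```python
from h import *
to((599,179.3,102.5),0)
```

```text
t 2.87 tcp [597.3 182.3 107.6] yaw_y 0.48 tilt(x dir) [ 0.004  0.005 -1.   ] F [ 0.2  1.  -0.3] T [-0.07  0.04 -0.03] w 85.4 q6 1.74 q1 0.18
shift cm [0.51  0.17  0.301] turn deg [ 0.48 -0.31 -0.23]
```

Request:
{"op": "send_rows", "data": {
  "rows": [
    [0,0.4,0.15,0.3,0.4,-0.3,-0.2],
    [0,0.1,0,0,0,0,0]
  ]
}}

```text
time_s: 3.03
tcp_pos: [598.7, 179.7, 103.6]
tcp_rot: [1.207, 1.21, -1.207]
force: [-1.0, -0.3, 0.1]
gripper_width: 85.6
```

Request:
{"op": "send_rows", "data": {
  "rows": [
    [1,0,0,0,0,0,0],
    [1,0,0,0,0,0,0],
    [1,0,0,0,0,0,0],
    [1,0,0,0,0,0,0],
    [1,0,0,0,0,0,0],
    [1,0,0,0,0,0,0],
    [1,0,0,0,0,0,0],
    [1,0,0,0,0,0,0]
  ],
  "grip_force": 80
}}

```text
time_s: 3.7
tcp_pos: [602.1, 180.4, 109.0]
tcp_rot: [1.212, 1.206, -1.2]
force: [0.4, -0.2, -0.6]
gripper_width: 9.3
```

Run:
```python
from h import *
st()
```

```text
t 3.70 tcp [602.1 180.4 109. ] yaw_y 0.19 tilt(x dir) [ 0.008  0.001 -1.   ] F [ 0.4 -0.2 -0.6] T [-0.01 -0.08 -0.02] w 9.3 q6 1.74 q1 0.17
```

Run:
```python
from h import *
st()
t=get_image("top");s=get_image("side");st()
cv2.imwrite("pics/z2.png",np.hstack([crop(t,150,115,80,90,5),crop(s,165,170,80,90,5)]))
```

```text
t 3.70 tcp [602.1 180.4 109. ] yaw_y 0.19 tilt(x dir) [ 0.008  0.001 -1.   ] F [ 0.4 -0.2 -0.6] T [-0.01 -0.08 -0.02] w 9.3 q6 1.74 q1 0.17
t 3.80 tcp [602.1 180.4 109. ] yaw_y 0.19 tilt(x dir) [ 0.008  0.001 -1.   ] F [ 0.4  0.1 -0.3] T [-0.03 -0.03  0.02] w 9.6 q6 1.74 q1 0.17
```

View pics/z2.png

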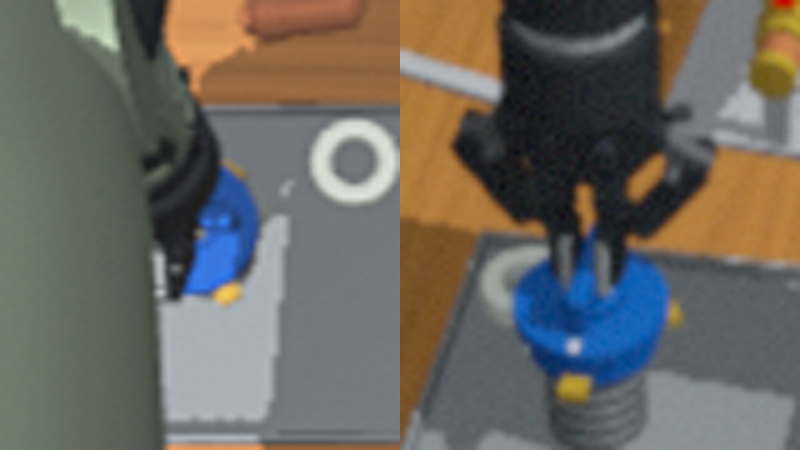

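Run:
```python
from h import *
for z in(99,104,109):
    for x in(592,611): print(z,x,proj("side",(x,180+11,z)))
```

```text
99 592 [205.15517785 232.78967723]
99 611 [197.79318528 231.82368471]
104 592 [205.08209032 231.38439805]
104 611 [197.70052826 230.41821007]
109 592 [205.00861005 229.97156744]
109 611 [197.60737418 229.00519582]
```

The grip is central but 16 mm deep. Closing lifted the hand about 5 mm, so I regrip lower.

Request:
{"op": "send_rows", "data": {
  "rows": [
    [0,0,0,0,0,0,0],
    [0,0,0,0,0,0,0],
    [0.3,0,0,0,0,0,0],
    [0.4,0,0,0,0,0,0]
  ]
}}

```text
time_s: 4.13
tcp_pos: [602.2, 180.4, 109.1]
tcp_rot: [1.212, 1.206, -1.2]
force: [0.2, 0.2, 0.1]
gripper_width: 51.1
```

Request:
{"op": "send_rows", "data": {
  "rows": [
    [0.5,0.4,0,0,0,0,0],
    [0.5,0.3,0,0,0,0,0],
    [0.5,0.1,0,0,0,0,0]
  ]
}}

```text
time_s: 4.38
tcp_pos: [602.7, 180.5, 100.9]
tcp_rot: [1.212, 1.205, -1.199]
force: [0.2, 0.7, 0.2]
gripper_width: 42.8
```

Run:
```python
from h import *
to((602,180,101.5),0)
```

```text
t 4.38 tcp [602.7 180.5 100.9] yaw_y 0.19 tilt(x dir) [ 0.009  0.002 -1.   ] F [0.2 0.7 0.2] T [-0.04 -0.02  0.  ] w 42.8 q6 1.74 q1 0.17
shift cm [-0.064 -0.067  0.047] turn deg [ 0.19 -0.09 -0.54]
```

Request:
{"op": "send_rows", "data": {
  "rows": [
    [0.7,0,-0.05,0,0,0,-0.5],
    [1,0,0,0,0,0,0],
    [1,0,0,0,0,0,0],
    [1,0,0,0,0,0,0],
    [1,0,0,0,0,0,0]
  ],
  "grip_force": 80
}}

```text
time_s: 4.8
tcp_pos: [601.8, 180.4, 100.2]
tcp_rot: [1.207, 1.213, -1.207]
force: [0.0, 0.2, 0.4]
gripper_width: 10.6
```

Run:
```python
from h import *
to((602,180,101.5),0)
```

```text
t 4.80 tcp [601.8 180.4 100.2] yaw_y 0.19 tilt(x dir) [-0.001  0.001 -1.   ] F [0.  0.2 0.4] T [ 0.03  0.01 -0.03] w 10.6 q6 1.74 q1 0.17
shift cm [-0.126  0.018  0.038] turn deg [ 0.19 -0.07  0.07]
```

Request:
{"op": "send_rows", "data": {
  "rows": [
    [1,-1,0,0,0,0,0],
    [1,-3,0,0,0,0,0],
    [1,-4,0,0,0,0,0],
    [1,-4,0,0,0,0,0],
    [1,-3.5,0,0,0,0,0],
    [1,0,0,0,0,0,0]
  ]
}}

```text
time_s: 5.3
tcp_pos: [596.9, 179.3, 258.1]
tcp_rot: [1.198, 1.222, -1.219]
force: [1.3, 0.5, -2.8]
gripper_width: 10.7
```

Run:
```python
from h import *
to((540,-202,257),0)
s=get_image("side");t=get_image("top")
cv2.imwrite("pics/side_l.png",s);cv2.imwrite("pics/top_l.png",t)
```

```text
t 5.30 tcp [596.9 179.3 258.1] yaw_y 0.19 tilt(x dir) [-0.016 -0.001 -1.   ] F [ 1.3  0.5 -2.8] T [ 0.04 -0.22 -0.03] w 10.7 q6 1.74 q1 0.17
shift cm [ 0.246 -5.817 38.11 ] turn deg [0.19 0.07 0.91]
```

Request:
{"op": "send_rows", "data": {
  "rows": [
    [1,0,-0.3,2,0,0,0.5],
    [1,0,-0.5,3.3,0,0,0.4],
    [1,0,-0.5,3.5,0,0,0],
    [1,0,-0.5,3.5,0,0,0],
    [1,0,-0.5,3.5,0,0,0],
    [1,0,-0.5,3.5,0,0,0],
    [1,0,-0.5,3.5,0,0,0],
    [1,0,-0.5,3.5,0,0,0],
    [1,0,-0.5,3.5,0,0,0],
    [1,0,-0.5,3.5,0,0,0],
    [1,0,-0.5,2,0,0,0],
    [1,0,0,0,0,0,0]
  ]
}}

```text
time_s: 6.4
tcp_pos: [525.8, -184.4, 226.0]
tcp_rot: [1.182, 1.255, -1.234]
force: [0.4, -0.9, 15.4]
gripper_width: 10.6
```

Request:
{"op": "send_rows", "data": {
  "rows": [
    [1,0,0,0,-3,0,0],
    [1,0,0,0,-6,0,0],
    [1,0,0,0,-6,0,0],
    [1,0,0,0,-6,0,0],
    [1,0,0,0,-6,0,0],
    [1,0,0,0,-3,0,0],
    [1,0,0,0,0,0,0]
  ]
}}

```text
time_s: 6.98
tcp_pos: [532.3, -182.6, 226.0]
tcp_rot: [0.797, 1.458, -0.793]
force: [-1.8, -1.3, 8.4]
gripper_width: 10.8
```

Run:
```python
from h import *
to((540,-202,257),30.3)
```

```text
t 6.98 tcp [ 532.3 -182.6  226. ] yaw_y 31.82 tilt(x dir) [-0.029  0.019 -0.999] F [-1.8 -1.3  8.4] T [-0.06  0.39  0.01] w 10.8 q6 0.55 q1 -0.46
shift cm [-3.157 -0.411  1.958] turn deg [ 1.5  -1.81  0.88]
```

The hand sagged during the fast traverse and the foot touched the rim. I lift and look.

Request:
{"op": "send_rows", "data": {
  "rows": [
    [1,-1.5,0,0,0,0,0],
    [1,-1.5,0,0,0,0,0],
    [1,-0.5,-0.4,1,1,-1,0.5],
    [1,0,0,0.9,0.4,-0.8,0.4],
    [1,0,0,0,0,0,0]
  ]
}}

```text
time_s: 7.4
tcp_pos: [535.9, -199.6, 252.4]
tcp_rot: [0.811, 1.427, -0.813]
force: [-0.5, -0.4, -3.7]
gripper_width: 10.6
```

Run:
```python
from h import *
to((540,-202,257),30.3)
s=get_image("side");t=get_image("top")
cv2.imwrite("pics/side3.png",s);cv2.imwrite("pics/top3.png",t)
cv2.imwrite("pics/z3.png",np.hstack([crop(t,275,125,80,110,5),crop(s,210,70,80,110,5)]))
```

```text
t 7.40 tcp [ 535.9 -199.6  252.4] yaw_y 30.36 tilt(x dir) [-0.011  0.005 -1.   ] F [-0.5 -0.4 -3.7] T [ 0.01 -0.01 -0.01] w 10.6 q6 0.56 q1 -0.49
shift cm [-0.468  0.234  0.409] turn deg [ 0.06 -0.58  0.38]
```

View pics/z3.png

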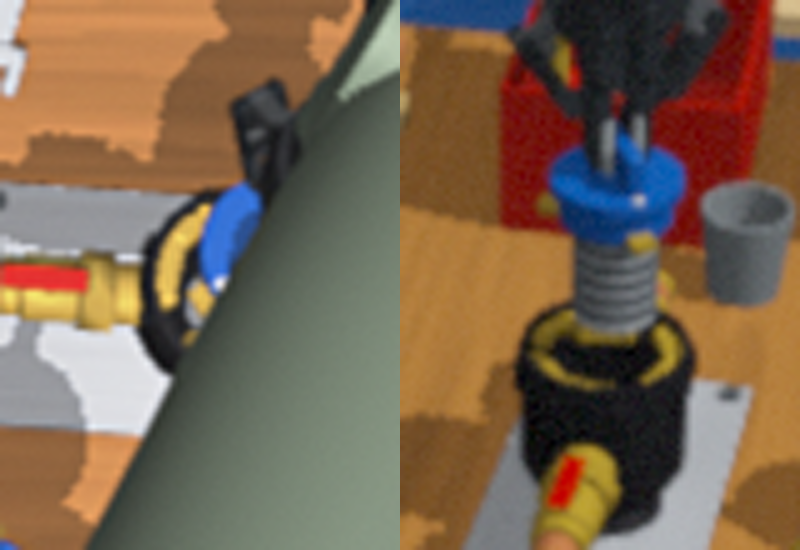

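```bash
cat > m3.py <<'E'
from h import *
S=cv2.imread("pics/side3.png");T=cv2.imread("pics/top3.png")
def bl(im,lo,hi,x,y,w,h):
    k=cv2.inRange(cv2.cvtColor(im[y:y+h,x:x+w],cv2.COLOR_BGR2HSV),lo,hi);n,l,s,c=cv2.connectedComponentsWithStats(k);return [(int(s[i,4]),(c[i]+[x,y]).round(2),s[i,:4]+[x,y,0,0]) for i in range(1,n) if s[i,4]>2]
print("mark side",bl(S,(0,0,150),(180,110,255),252,104,12,12));print("mark top",bl(T,(0,0,170),(180,120,255),313,174,10,12))
print("lugs side",bl(S,(15,110,60),(35,255,255),230,100,40,26))
# tube edges in side rows (grey, low sat) 
H=cv2.cvtColor(S,cv2.COLOR_BGR2HSV)
for y in range(119,134,2):
    r=H[y,235:275];g=np.where(r[:,1]<70)[0]+235;print(y,g.min(),g.max(),(g.min()+g.max())/2)
B=cv2.inRange(H,(100,120,40),(125,255,255));B[:90]=0;B[130:]=0;B[:,:235]=0;B[:,272:]=0
for y in range(100,119,2):
    g=np.where(B[y])[0];print("blue",y,g.min(),g.max(),(g.min()+g.max())/2)
for c in((536,-199.6),(535.4,-200.5)):
  for z in(156,219,241,251):print(c,z,proj("side",(*c,z)))
E
python3 m3.py
```

```text
mark side [(4, array([257.5, 109.5]), array([257, 109,   2,   2]))]
mark top [(7, array([317.86, 181.29]), array([316, 180,   4,   4]))]
lugs side [(11, array([238.91, 110.64]), array([238, 109,   3,   4])), (132, array([236.58, 120.93]), array([230, 116,  15,  10])), (16, array([258.31, 118.31]), array([256, 117,   6,   4])), (41, array([265.32, 122.76]), array([262, 120,   8,   6]))]
119 245 274 259.5
121 245 274 259.5
123 245 274 259.5
125 245 274 259.5
127 245 274 259.5
129 245 274 259.5
131 244 260 252.0
133 245 262 253.5
blue 100 244 262 253.0
blue 102 241 265 253.0
blue 104 240 266 253.0
blue 106 240 266 253.0
blue 108 241 266 253.5
blue 110 242 264 253.0
blue 112 243 264 253.5
blue 114 243 263 253.0
blue 116 245 261 253.0
blue 118 249 254 251.5
(536, -199.6) 156 [251.52480702 132.03100966]
(536, -199.6) 219 [252.06979802 114.18658509]
(536, -199.6) 241 [252.26751501 107.71281595]
(536, -199.6) 251 [252.35870846 104.7269049 ]
(535.4, -200.5) 156 [251.76390419 131.89218046]
(535.4, -200.5) 219 [252.31547651 114.05165503]
(535.4, -200.5) 241 [252.5155778  107.57940827]
(535.4, -200.5) 251 [252.60787036 104.59421874]
```

Run:
```python
from h import *
m,e=tri((317.86,181.29),(257.5,109.5));d=np.array([np.cos(np.radians(120.4)),np.sin(np.radians(120.4))])
print(m,e,"axis",m[:2]-36.8*d)
for z in(249,252):
    for n,p in(("top",(317.86,181.29)),("side",(257.5,109.5))):
        q=onz(n,p,z);print(n,z,q,"axis",q[:2]-36.8*d)
```

```text
[ 516.25857474 -165.93469624  256.82481186] 0.36083386245633403 axis [ 534.88061726 -197.67519927]
top 249 [ 517.78637954 -167.20574997  249.        ] axis [ 536.40842206 -198.946253  ]
side 249 [ 517.72305278 -179.04908642  249.        ] axis [ 536.3450953  -210.78958944]
top 252 [ 517.27078797 -166.71854797  252.        ] axis [ 535.89283049 -198.45905099]
side 252 [ 517.09097157 -174.00359114  252.        ] axis [ 535.71301409 -205.74409417]
```

Run:
```python
from h import *
to((539,-203,252),30.3)
```

```text
t 7.50 tcp [ 534.9 -198.5  252.1] yaw_y 30.40 tilt(x dir) [-0.013  0.007 -1.   ] F [ 0.  -0.3 -3.2] T [ 0.02  0.02 -0.04] w 10.1 q6 0.56 q1 -0.48
shift cm [0.002 0.126 0.593] turn deg [ 0.1  -0.75  0.45]
```

Request:
{"op": "send_rows", "data": {
  "rows": [
    [1,0,0.1,0.45,0,-0.6,0.4],
    [1,0,0,0,0,0,0],
    [1,0,0,0,0,0,0]
  ]
}}

```text
time_s: 7.75
tcp_pos: [537.0, -201.6, 249.4]
tcp_rot: [0.812, 1.421, -0.81]
force: [-0.6, 0.3, -3.1]
gripper_width: 10.7
```

Run:
```python
from h import *
to((539,-203,200),30.3)
```

```text
t 7.75 tcp [ 537.  -201.6  249.4] yaw_y 30.39 tilt(x dir) [-0.005  0.004 -1.   ] F [-0.6  0.3 -3.1] T [-0.02  0.02 -0.04] w 10.7 q6 0.55 q1 -0.49
shift cm [4.942 0.11  0.253] turn deg [ 0.08 -0.32  0.13]
```

Request:
{"op": "send_rows", "data": {
  "rows": [
    [1,1.2,0.1,0.25,0,-0.3,0.1],
    [1,1.2,0,0,0,0,0],
    [1,1.2,0,0,0,0,0],
    [1,0.8,0,0,0,0,0],
    [1,0,0,0,0,0,0]
  ]
}}

```text
time_s: 8.17
tcp_pos: [539.3, -202.8, 203.5]
tcp_rot: [0.81, 1.415, -0.81]
force: [0.5, 0.3, -3.3]
gripper_width: 10.6
```

Run:
```python
from h import *
to((539,-203,190),30.3)
```

```text
t 8.17 tcp [ 539.3 -202.8  203.5] yaw_y 30.42 tilt(x dir) [ 0. -0. -1.] F [ 0.5  0.3 -3.3] T [ 0.04  0.02 -0.01] w 10.6 q6 0.55 q1 -0.49
shift cm [ 1.349 -0.032  0.002] turn deg [ 0.12  0.01 -0.  ]
```

Request:
{"op": "send_rows", "data": {
  "rows": [
    [1,1.2,0,0,0,0,0],
    [1,1.2,0,0,0,0,0],
    [1,0.8,0,0,0,0,0],
    [1,0.3,0,0,0,0,0],
    [1,0,0,0,0,0,0]
  ]
}}

```text
time_s: 8.58
tcp_pos: [540.0, -202.8, 168.6]
tcp_rot: [0.81, 1.413, -0.809]
force: [0.0, -0.5, -3.5]
gripper_width: 10.4
```

Run:
```python
from h import *
to((539,-203,160),30.3)
s=get_image("side");t=get_image("top")
cv2.imwrite("pics/side4.png",s);cv2.imwrite("pics/top4.png",t)
cv2.imwrite("pics/z4.png",np.hstack([crop(t,290,145,66,66,6),crop(s,217,105,66,66,6)]))
```

```text
t 8.58 tcp [ 540.  -202.8  168.6] yaw_y 30.45 tilt(x dir) [ 0.001 -0.001 -1.   ] F [ 0.  -0.5 -3.5] T [-0.04  0.03  0.01] w 10.4 q6 0.55 q1 -0.49
shift cm [ 0.858 -0.098 -0.038] turn deg [ 0.15  0.06 -0.05]
```

View pics/z4.png

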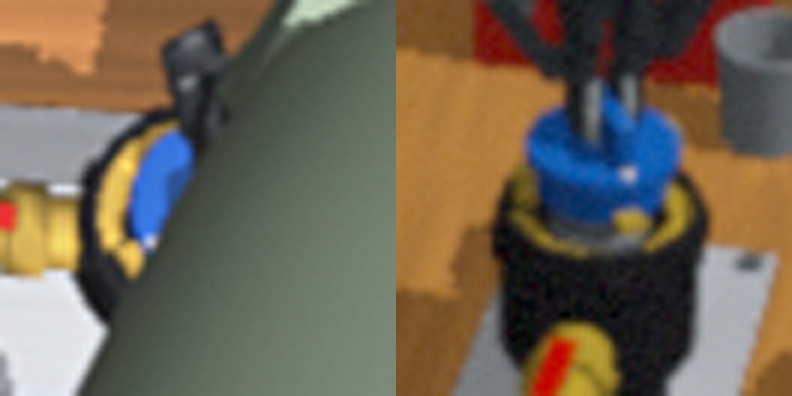

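The side view shows the cap hanging in the mouth, centred to about 1 mm (flange centre against rim centre). I descend slowly until contact.

Request:
{"op": "send_rows", "data": {
  "rows": [
    [1,0.5,0,0,0,0,0],
    [1,0.3,0,0,0,0,0],
    [1,0.2,0,0,0,0,0],
    [1,0,0,0,0,0,0]
  ]
}}

```text
time_s: 9.02
tcp_pos: [541.8, -203.8, 160.6]
tcp_rot: [0.809, 1.408, -0.809]
force: [0.8, -0.6, -3.2]
gripper_width: 10.7
```

Request:
{"op": "send_rows", "data": {
  "rows": [
    [1,0.2,0,0,0,0,0],
    [1,0.1,0,0,0,0,0],
    [1,0.1,0,0,0,0,0]
  ]
}}

```text
time_s: 9.27
tcp_pos: [542.2, -204.1, 159.0]
tcp_rot: [0.809, 1.406, -0.808]
force: [-3.6, 1.6, 6.5]
gripper_width: 10.3
```

Run:
```python
from h import *
st()
```

```text
t 9.27 tcp [ 542.2 -204.1  159. ] yaw_y 30.46 tilt(x dir) [ 0.008 -0.004 -1.   ] F [-3.6  1.6  6.5] T [0.3  0.59 0.02] w 10.3 q6 0.55 q1 -0.49
```

Request:
{"op": "send_rows", "data": {
  "rows": [
    [1,-0.3,0,0,0,0,0],
    [1,-0.1,0.12,0.19,0,-0.3,0.4],
    [1,0,0,0,0,0,0]
  ]
}}

```text
time_s: 9.52
tcp_pos: [544.6, -205.3, 163.7]
tcp_rot: [0.81, 1.396, -0.804]
force: [-0.4, -0.4, -3.9]
gripper_width: 10.5
```

Run:
```python
from h import *
st()
```

```text
t 9.52 tcp [ 544.6 -205.3  163.7] yaw_y 30.47 tilt(x dir) [ 0.018 -0.006 -1.   ] F [-0.4 -0.4 -3.9] T [-0.01  0.05  0.03] w 10.5 q6 0.55 q1 -0.49
```

Request:
{"op": "send_rows", "data": {
  "rows": [
    [1,0.3,0,0,0,0,0],
    [1,0.2,0,0,0,0,0],
    [1,0.1,0,0,0,0,0]
  ]
}}

```text
time_s: 9.77
tcp_pos: [544.9, -205.7, 158.8]
tcp_rot: [0.81, 1.395, -0.804]
force: [-5.6, 2.2, 13.9]
gripper_width: 10.5
```

Run:
```python
from h import *
st()
```

```text
t 9.77 tcp [ 544.9 -205.7  158.8] yaw_y 30.46 tilt(x dir) [ 0.019 -0.007 -1.   ] F [-5.6  2.2 13.9] T [0.52 0.85 0.1 ] w 10.5 q6 0.55 q1 -0.49
```

Request:
{"op": "send_rows", "data": {
  "rows": [
    [1,-0.4,0,0,0,0,0],
    [1,-0.1,-0.2,-0.2,0,0,0],
    [1,0,0,0,0,0,0]
  ]
}}

```text
time_s: 10.02
tcp_pos: [541.7, -204.9, 163.5]
tcp_rot: [0.81, 1.395, -0.804]
force: [0.1, 0.5, -2.6]
gripper_width: 10.5
```

Run:
```python
from h import *
to((539,-202,164),30.3)
```

```text
t 10.02 tcp [ 541.7 -204.9  163.5] yaw_y 30.46 tilt(x dir) [ 0.019 -0.006 -1.   ] F [ 0.1  0.5 -2.6] T [-0.07 -0.    0.03] w 10.5 q6 0.55 q1 -0.49
shift cm [-0.055 -0.089 -0.383] turn deg [ 0.16  0.86 -0.74]
```

Request:
{"op": "send_rows", "data": {
  "rows": [
    [1,-0.05,-0.1,-0.4,0,0.9,-0.7],
    [1,0,0,0,0,0,0]
  ]
}}

```text
time_s: 10.18
tcp_pos: [538.2, -201.7, 163.4]
tcp_rot: [0.81, 1.416, -0.809]
force: [-1.0, -0.7, -3.2]
gripper_width: 10.5
```

Run:
```python
from h import *
to((539,-202,164),30.3)
```

```text
t 10.18 tcp [ 538.2 -201.7  163.4] yaw_y 30.44 tilt(x dir) [-0.001  0.002 -1.   ] F [-1.  -0.7 -3.2] T [-0.02 -0.03 -0.02] w 10.5 q6 0.55 q1 -0.49
shift cm [-0.059  0.049  0.067] turn deg [ 0.14 -0.1   0.  ]
```

Request:
{"op": "send_rows", "data": {
  "rows": [
    [1,0.3,0,0,0,0,0],
    [1,0.2,0,0,0,0,0],
    [1,0.1,0,0,0,0,0]
  ]
}}

```text
time_s: 10.43
tcp_pos: [538.4, -201.8, 156.1]
tcp_rot: [0.81, 1.416, -0.809]
force: [0.2, 0.8, -3.3]
gripper_width: 10.3
```

Run:
```python
from h import *
st()
```

```text
t 10.43 tcp [ 538.4 -201.8  156.1] yaw_y 30.45 tilt(x dir) [-0.001  0.001 -1.   ] F [ 0.2  0.8 -3.3] T [ 0.01 -0.02  0.01] w 10.3 q6 0.55 q1 -0.49
```

The earlier contact was the +x lug on the rim. The cap is free at 156 now, so I continue.

Request:
{"op": "send_rows", "data": {
  "rows": [
    [1,0.2,0,0,0,0,0],
    [1,0.1,0,0,0,0,0],
    [1,0.1,0,0,0,0,0]
  ]
}}

```text
time_s: 10.68
tcp_pos: [538.3, -201.8, 151.2]
tcp_rot: [0.811, 1.416, -0.809]
force: [0.1, -0.1, -1.1]
gripper_width: 10.3
```

Run:
```python
from h import *
st()
```

```text
t 10.68 tcp [ 538.3 -201.8  151.2] yaw_y 30.45 tilt(x dir) [-0.     0.001 -1.   ] F [ 0.1 -0.1 -1.1] T [ 0.08  0.08 -0.04] w 10.3 q6 0.55 q1 -0.49
```

Request:
{"op": "send_rows", "data": {
  "rows": [
    [1,0.3,0,0,0,0,0],
    [1,0.2,0,0,0,0,0],
    [1,0.1,0,0,0,0,0]
  ]
}}

```text
time_s: 10.93
tcp_pos: [538.5, -201.9, 145.7]
tcp_rot: [0.81, 1.415, -0.809]
force: [-1.1, 1.4, 2.9]
gripper_width: 10.4
```

Run:
```python
from h import *
st()
```

```text
t 10.93 tcp [ 538.5 -201.9  145.7] yaw_y 30.45 tilt(x dir) [ 0.001  0.001 -1.   ] F [-1.1  1.4  2.9] T [0.15 0.41 0.  ] w 10.4 q6 0.55 q1 -0.49
```

Request:
{"op": "send_rows", "data": {
  "rows": [
    [1,0.4,0,0,0,0,0],
    [1,0.3,0,0,0,0,0],
    [1,0.2,0,0,0,0,0]
  ]
}}

```text
time_s: 11.18
tcp_pos: [538.6, -201.9, 138.2]
tcp_rot: [0.81, 1.413, -0.809]
force: [-3.5, 1.4, 8.9]
gripper_width: 10.8
```

Run:
```python
from h import *
st()
```

```text
t 11.18 tcp [ 538.6 -201.9  138.2] yaw_y 30.45 tilt(x dir) [ 0.002  0.    -1.   ] F [-3.5  1.4  8.9] T [0.46 0.92 0.02] w 10.8 q6 0.55 q1 -0.49
```

Request:
{"op": "send_rows", "data": {
  "rows": [
    [1,0.25,-0.05,0,0,0,0],
    [1,0.15,-0.05,0,0,0,0]
  ]
}}

```text
time_s: 11.35
tcp_pos: [538.5, -202.0, 136.3]
tcp_rot: [0.811, 1.411, -0.807]
force: [-3.5, 3.4, 15.0]
gripper_width: 10.6
```

Run:
```python
from h import *
st()
```

```text
t 11.35 tcp [ 538.5 -202.   136.3] yaw_y 30.47 tilt(x dir) [ 0.005  0.    -1.   ] F [-3.5  3.4 15. ] T [ 0.92  1.09 -0.  ] w 10.6 q6 0.55 q1 -0.49
```

The cap is bottomed at about 18 N, in the slots. I start the clockwise turn while pressing.

Request:
{"op": "send_rows", "data": {
  "rows": [
    [1,0.15,0,0,3,0,0],
    [1,0.15,0,0,4,0,0],
    [1,0.15,0,0,4,0,0]
  ]
}}

```text
time_s: 11.6
tcp_pos: [540.3, -203.2, 136.3]
tcp_rot: [0.96, 1.338, -0.956]
force: [-2.7, -0.2, 10.1]
gripper_width: 10.6
```

Run:
```python
from h import *
st()
```

```text
t 11.60 tcp [ 540.3 -203.2  136.3] yaw_y 19.14 tilt(x dir) [ 0.01  -0.004 -1.   ] F [-2.7 -0.2 10.1] T [0.4  1.07 0.08] w 10.6 q6 0.75 q1 -0.49
```

Request:
{"op": "send_rows", "data": {
  "rows": [
    [1,0.2,-0.05,0,4.5,0.2,-0.2],
    [1,0.2,-0.05,0,4.5,0.1,-0.2],
    [1,0.2,0,0,4.5,0,-0.1],
    [1,0.2,0,0,4.5,0,0]
  ]
}}

```text
time_s: 11.93
tcp_pos: [541.5, -202.1, 136.2]
tcp_rot: [1.205, 1.208, -1.197]
force: [-6.7, 4.3, 17.0]
gripper_width: 10.3
```

Run:
```python
from h import *
st()
```

```text
t 11.93 tcp [ 541.5 -202.1  136.2] yaw_y 0.58 tilt(x dir) [ 0.008 -0.001 -1.   ] F [-6.7  4.3 17. ] T [0.9  1.78 0.48] w 10.3 q6 1.07 q1 -0.49
```

Request:
{"op": "send_rows", "data": {
  "rows": [
    [1,0.15,-0.15,0,4,0,-0.2],
    [1,0.15,-0.1,0,4,0,-0.2],
    [1,0.15,0,0,4,0,0]
  ]
}}

```text
time_s: 12.18
tcp_pos: [541.2, -202.0, 136.6]
tcp_rot: [1.362, 1.097, -1.355]
force: [-5.4, 2.7, 10.6]
gripper_width: 10.4
```

Run:
```python
from h import *
st()
```

```text
t 12.18 tcp [ 541.2 -202.   136.6] yaw_y -11.89 tilt(x dir) [ 0.007 -0.002 -1.   ] F [-5.4  2.7 10.6] T [0.63 1.41 0.27] w 10.4 q6 1.29 q1 -0.49
```

Request:
{"op": "send_rows", "data": {
  "rows": [
    [1,0.15,-0.1,0,3,0,-0.2],
    [1,0.15,0,0,3,0,0],
    [1,0.1,0,0,2,0,0]
  ]
}}

```text
time_s: 12.43
tcp_pos: [539.3, -201.4, 136.5]
tcp_rot: [1.458, 1.02, -1.457]
force: [-2.6, -0.5, 5.7]
gripper_width: 10.3
```

Run:
```python
from h import *
st()
```

```text
t 12.43 tcp [ 539.3 -201.4  136.5] yaw_y -19.76 tilt(x dir) [ 0.004 -0.004 -1.   ] F [-2.6 -0.5  5.7] T [0.08 0.62 2.23] w 10.3 q6 1.43 q1 -0.48
```

At the stop (Tz 2.2 N·m, turned about 50°). I ease back 3–4° and let the cap rise.

Request:
{"op": "send_rows", "data": {
  "rows": [
    [1,0,0,0,-2,0,0],
    [1,-0.1,0,0,-1.5,0,0],
    [1,-0.2,0,0,0,0,0],
    [1,-0.2,0,0,0,0,0]
  ]
}}

```text
time_s: 12.77
tcp_pos: [539.3, -201.4, 141.4]
tcp_rot: [1.406, 1.06, -1.407]
force: [-1.5, -0.8, 0.1]
gripper_width: 10.5
```

Run:
```python
from h import *
st()
```

```text
t 12.77 tcp [ 539.3 -201.4  141.4] yaw_y -15.70 tilt(x dir) [ 0.004 -0.006 -1.   ] F [-1.5 -0.8  0.1] T [0.2  0.26 0.37] w 10.5 q6 1.36 q1 -0.48
```

Request:
{"op": "send_rows", "data": {
  "rows": [
    [1,-0.1,0,0,0,0,0],
    [1,-0.1,0,0,0,0,0]
  ]
}}

```text
time_s: 12.93
tcp_pos: [539.2, -201.4, 143.1]
tcp_rot: [1.407, 1.06, -1.407]
force: [2.9, -1.8, -11.1]
gripper_width: 10.7
```

Run:
```python
from h import *
st()
```

```text
t 12.93 tcp [ 539.2 -201.4  143.1] yaw_y -15.73 tilt(x dir) [ 0.004 -0.005 -1.   ] F [  2.9  -1.8 -11.1] T [-0.13 -0.45  0.43] w 10.7 q6 1.36 q1 -0.48
```

The rise is blocked at TCP 143.1, so the foot is at about 47 mm, which is the notch height. I unload and let go.

Request:
{"op": "send_rows", "data": {
  "rows": [
    [1,0.1,0,0,0,0,0],
    [0.5,0,0,0,0,0,0],
    [0,0,0,0,0,0,0],
    [0,0,0,0,0,0,0],
    [0,0,0,0,0,0,0],
    [0,0,0,0,0,0,0],
    [0,0,0,0,0,0,0]
  ]
}}

```text
time_s: 13.52
tcp_pos: [540.5, -202.3, 142.8]
tcp_rot: [1.41, 1.054, -1.408]
force: [0.6, -0.8, -0.1]
gripper_width: 82.1
```

Run:
```python
from h import *
st()
```

```text
t 13.52 tcp [ 540.5 -202.3  142.8] yaw_y -15.95 tilt(x dir) [ 0.006 -0.007 -1.   ] F [ 0.6 -0.8 -0.1] T [-0.   -0.01 -0.01] w 82.1 q6 1.36 q1 -0.48
```

Request:
{"op": "send_rows", "data": {
  "rows": [
    [0,-1.5,0,0,0,0,0],
    [0,-3,0,0,0,0,0],
    [0,-4,0,0,0,0,0],
    [0,-4,0,0,0,0,0],
    [0,-3,0,0,0,0,0]
  ]
}}

```text
time_s: 13.93
tcp_pos: [534.6, -198.8, 294.0]
tcp_rot: [1.407, 1.072, -1.42]
force: [0.2, -0.4, -0.5]
gripper_width: 85.3
```

Request:
{"op": "send_rows", "data": {
  "rows": [
    [0,0,0,-3,0,0,0],
    [0,0,0,-3.5,0,0,0],
    [0,0,0,-3.5,0,0,0],
    [0,0,0,-3.5,0,0,0],
    [0,0,0,-3.5,0,0,0],
    [0,0,0,-3.5,0,0,0],
    [0,0,0,-1,0,0,0],
    [0,0,0,0,0,0,0]
  ]
}}

```text
time_s: 14.6
tcp_pos: [602.2, 11.9, 304.5]
tcp_rot: [1.418, 1.048, -1.412]
force: [-0.1, -0.3, 0.0]
gripper_width: 85.4
```

Run:
```python
from h import *
st()
s=get_image("side");t=get_image("top")
cv2.imwrite("pics/side5.png",s);cv2.imwrite("pics/top5.png",t)
a=np.vstack([np.hstack([crop(t,290,145,66,50,6),crop(s,217,105,66,50,6)]),np.hstack([cv2.resize(t,(396,297)),cv2.resize(s,(396,297))])])
cv2.imwrite("pics/z5.png",a)
```

```text
t 14.60 tcp [602.2  11.9 304.5] yaw_y -16.46 tilt(x dir) [ 0.009 -0.006 -1.   ] F [-0.1 -0.3  0. ] T [-0.02  0.04 -0.04] w 85.4 q6 1.76 q1 -0.10
```

View pics/z5.png

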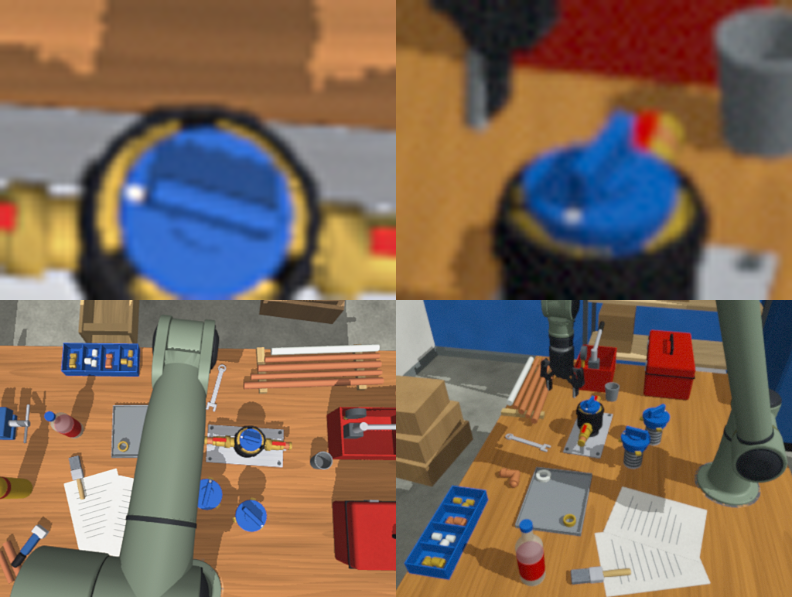

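The picture shows the cap sitting level inside the rim, mark near 72° and the bench items in place. I check the numbers, then hand in.

Run:
```python
from h import *
T=cv2.imread("pics/top5.png");S=cv2.imread("pics/side5.png")
def bl(im,x,y,w,h):
    k=cv2.inRange(cv2.cvtColor(im[y:y+h,x:x+w],cv2.COLOR_BGR2HSV),(0,0,150),(180,120,255));n,l,s,c=cv2.connectedComponentsWithStats(k);i=1+s[1:,4].argmax();return c[i]+[x,y]
a,b=bl(T,308,172,9,9),bl(S,242,136,8,10);m,e=tri(a,b);print("mark",a,b,m,e,"foot est",m[2]-96.9)
k=cv2.inRange(cv2.cvtColor(T,cv2.COLOR_BGR2HSV),(100,120,40),(125,255,255));k[:,:303]=0;k[:,345:]=0;k[:160]=0;k[206:]=0
c=max(cv2.findContours(k,cv2.RETR_EXTERNAL,cv2.CHAIN_APPROX_NONE)[0],key=cv2.contourArea)
P=np.array([onz("top",p,142)[:2] for p in c[:,0]+0.],np.float32);f=cv2.minEnclosingCircle(P);print("flange",f,"mark angle",np.degrees(np.arctan2(m[1]-f[0][1],m[0]-f[0][0])))
T0=cv2.imread("pics/top0.png");S0=cv2.imread("pics/side0.png")
for n,A,B,bx in(("nut",S,S0,(205,270,40,30)),("tape",S,S0,(175,215,25,30)),("tin",T,T0,(395,190,40,35)),("spanner",S,S0,(135,165,70,35)),("brush",T,T0,(80,195,40,65)),("bottle",T,T0,(50,135,60,50)),("elbow",S,S0,(125,210,40,35))):
    x,y,w,h=bx;print(n,cv2.phaseCorrelate(*[cv2.cvtColor(q[y:y+h,x:x+w],cv2.COLOR_BGR2GRAY).astype(np.float32) for q in(B,A)]))
```

```text
mark [310.86666667 177.13333333] [246.  140.5] [ 546.91290668 -164.99354736  146.47813191] 0.6584092331517675 foot est 49.57813190697564
flange ((539.2237548828125, -200.98158264160156), 42.43307876586914) mark angle 77.93960306557102
nut ((-0.001076321136142866, 0.03606563015325648), 1.033620122273763)
tape ((1.3048507140230665, 0.2859714167633314), 0.36698437118530275)
tin ((-0.033155000804917734, 0.042895813712906516), 0.9924676636026966)
spanner ((0.004667510569831279, -0.0017866511978361643), 0.6102506680253111)
brush ((0.22620633595112238, -0.1536873441461708), 0.6415365013811324)
bottle ((0.016058568375719062, 0.09358463548737816), 0.8412188725471497)
elbow ((0.1774582562556688, 1.5677680392011482), 0.26859363185034857)
```

```bash
python3 -c "
from cell import *
print(env.hand_in())"
```

```text
the job is handed in; nothing more can be done
None
```

The strainer cap is back in the pot, turned about 45° clockwise, with its lugs in the notches and let go. I handed the job in at about 15 s of the 61 s; no verdict is reported.

- **Insertion:** I gripped the cap by its wing. With the lugs in the slots it went down against the spring to the bottom at about 18 N. I turned it while pressing until the stop, where the reaction was 2.2 N·m. After easing back about 4° I let it rise.
- **Lock check:** The rise was blocked at TCP 143.1 mm, against 136.2 mm when bottomed. That puts the foot at about 47 mm, and it held against an upward pull of about 8 N. In the last pictures the cap looks level. Its flange centre is about 2 mm from the pot axis, and the white mark is near 72–78° where 74° was expected.
- **Check that disagreed:** Triangulating the white mark put the foot at 49.6 mm, just outside the 45 to 49.5 mm window. The same measurement read about 3.7 mm too high earlier at this spot, so I trusted the contact height.
- **Things that went wrong:**
  - The first grip closed about 5 mm too high and was redone.
  - The foot brushed the pot rim during the traverse, at 15 N or less.
  - One lug landed on the rim twice before I re-centred the cap.
- **Other objects:** Image comparison showed no shift for the nut, tin, spanner, brush and bottle. The tape and elbow comparisons gave 1.3 and 1.6 px (about 4 mm) with weak matches, probably from changed shadows; I never went near them.

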